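# Dock the pipette tip box

### The arm

A 6-joint arm with a two-finger parallel gripper is mounted at the origin on a cart in front of the work surface, level with it; the furniture and walls round the work are solid. World frame = base frame: x ahead of the robot, y to its left, z up, the work surface at z = 0. Lengths are in m, angles in rad, forces in N, time in s.
With the tool pointing down it reaches from about 0.3 to 1 m from the base axis. Payload 5.1 kg.
Tool frame: the origin (TCP) lies at the very end of the fingers, on their centre line; the grasp point (between the pads) lies 19 mm behind it; z points along the fingers, y is the line along which they close (so a half turn about z gives the same grasp; the last joint's range is limited). The gripper opens to 95 mm and grips with 3 to 60 N. Pads are 20 mm wide; open, the fingers measure 119 mm over their backs; the gripper's body (75 mm by 180 mm) begins 59 mm behind the grasp point.
Start: joints at [-1.213, 0.124, 1.65, -0, 1.367, -0.083], TCP at [0.277, -0.588, 0.215] pointing down, gripper open.
Joint ranges: [-2.61, 2.61], [-1.02, 2.33], [0.03, 2.71], [-1.35, 4.49], [0.32, 2.68], [-2.91, 2.91]. Speed limits (rad/s): [2.57, 2.57, 3.14, 3.14, 3.14, 3.14].

### API

Orientations are given as a rotation vector (axis times angle).
In Python, from cell import bot, imaging, ticket gives the robot as it stands. The module is installed in compiled form; this text tells all that it offers.
- The arm moves only by the tool send_rows, never from a script. Its argument "increments" is a list of rows, each a list of 6 numbers: the shift along the world's x, y, z each as a share of 3 cm, from -1 to 1, then the turn, a rotation vector about the world's x, y, z each as a share of 8 degrees, from -1 to 1. A call has 1 to 10 rows; each row shifts and turns the commanded pose from where the row before left it; what a row does not reach is not made up. A row lasts 1/8 s, in which the tool goes at most 62.5 mm and 10.7 degrees, less where a joint would pass 70% of its speed; a pose out of reach is approached as far as the arm can. A call with a number of a shift or a turn outside -1 to 1 is refused whole. A call with a gripper value outside its range is refused whole. "claw" is the closure, from -1 (fully open) to 1 (shut), set as the call begins (left out, the last holds). The fingers move at their own pace and stop on an object; "newtons" is the grip in N (left out, the last holds). Time passes only in rows, so rows that do not move let the fingers close. It gives the time, the measured TCP pose, the force, the opening and the grip force at its end, in the units of the state.
- bot.get_state(): the state, without advancing time (a new reading comes with each control period).
- imaging.get_image(name): name is "scene" or "top"; returns a dict with "image" (480x640x3 uint8, red, green, blue), "vertical_fov" (degrees; the focal length in pixels is half the picture's height over the tangent of half this angle, whatever the lens; pixels are square), "cx", "cy" (the principal point, pixels), "camera_from_world" (4x4, takes a point from world to camera coordinates). Camera axes: x right, y up, looking along -z (the intrinsics and any distortion apply to the point x, -y, -z); pixel columns grow to the right and rows downward; lengths in m; the calibration is good to about 2 mm. A picture is of the moment at which its call begins. There is no depth.
- ticket.sign_off(): hands the job in; it is judged then, once.
The state is a dict: "time": time; "joint_positions": joint angles; "joint_velocities": joint speeds; "joint_torque": joint torques, N m; "tcp_pos": TCP position; "ee_rot": TCP orientation; "contact_force": force on the tool from outside, world axes, zero at the start; "moment": the same for the moment, N m; "finger_gap": finger opening in m; "grasp_force": force on a finger pad.
Only numpy, scipy, OpenCV 4.12 (cv2) and the standard library are available. Lean on these libraries where they do the work, as an engineer would, in place of code of your own. Each camera call takes 0.05 s, during which the arm holds its last target. There are 200 camera calls.

### The job

Park the open box of pipette tips in the small metal bench dock that it stands in front of, so that tips can be taken with one hand: push its raised lid shut, slide the box along the bench into the dock until it is fully home against the back stop, and then swing the dock's retaining bar fully shut across the front of the box. Only push with the fingertips: do not pick up or tip the box, and leave the bottles and the timer nearby where they stand.

Things in the scene. Friction and masses are not known exactly. Their poses are not given: they have to be found in the camera images.
- tip_box: Loose box of pipette tips, 0.23 kg, before the dock's mouth (another such box stands far left). Origin: centre of underside; z up, x to its back (hinge side), y to its left. Base: x -43 to +39 mm, y +-59 mm, z 0 to 54 mm. Clear lid, when shut: x -44 to +40 mm, y +-60 mm, z 61 to 97 mm; it overhangs the base's front by 1.5 mm and a push high on the lid can lever it up, so slide the box by its base.
- tip_box_lid (a joint): Lid hinge, axis along the box's y at x +42, z +57 mm of the box. 0 = shut, grows as the lid rises to 1.83. Starts at 1.5 to 1.75, about upright: free edge 135 to 145 mm above the bench, outer face turned to the box's back, at most 100 mm behind the box's origin. Stiff (0.02 N m): the lid stays at any angle, so it must be pushed right down.
- tip_dock: U-shaped aluminium frame 24 mm high, no floor, fixed to the bench, mouth to the robot. Origin: on the bench where the box's origin is when home; x into the dock, y left, z up. The box enters back first, x axes alike. Side rails with slippery white liners: inner faces y +-62 mm, x -28 to +54 mm; white lead-ins open to y +-75 mm at x -56 mm. Rubber bumpers of the back stop: face at x +39.4 mm.
- latch_bar (a joint): Flat steel retaining bar, 12 mm wide, 105 mm long, 26 to 37 mm above the bench, turning level on a pivot at x -52.5, y -90 mm of the dock (right of the mouth). 0 = shut: points along dock +y, 3 mm before the docked box. Grows anticlockwise seen from above as it opens; 1.57 points along dock -x. Starts at 1.6 to 2.0; stops at 0 and 2.2. Friction (0.04 N m) keeps it where it is left.
- latch_pin (a point): Top of the upright black thumb pin (11 mm thick, top 63.5 mm above the bench) near the free end of the retaining bar, 96 mm from the pivot.
- brown_bottle: Small dark brown bottle, 34 mm across, 59 mm high, loose bystander to the right of the box. Origin: centre of its underside.
- pe_bottle: White plastic bottle with screw cap, 47 mm across, 98 mm high, loose bystander to the left of the dock. Origin: centre of its underside.
- timer: White countdown timer lying on its back, 62x66x19 mm, loose bystander at the right, beyond the brown bottle. Origin: centre of its underside.
Things that resemble listed ones, but are neither listed nor needed, are in the scene too. Of the things that look like the tip_box, the larger one is meant.

How it is judged:
On the way, in this order (a step that is already met when the one before it is completed fails the run):
1. the box is pushed home in the dock (within 5 mm of the back stop) while the retaining bar is still open (more than 0.7 rad) (x of tip_box in the frame of tip_dock between -0.005 and 0.005 m and y of tip_box in the frame of tip_dock between -0.006 and 0.006 m and value of joint latch_bar above 0.7 rad), for 0.1 s.
2. the retaining bar is swung shut (value of joint latch_bar below 0.06 rad), for 0.1 s.
At the end, for the whole second after the job is handed in: The tip box stands flat on the bench inside the dock, within 5 mm of the back stop, 6 mm of the middle and 0.06 rad of square; its lid is shut (under 0.06 rad), the retaining bar is shut across its front (under 0.06 rad), and all is at rest (x of tip_box in the frame of tip_dock between -0.005 and 0.005 m and y of tip_box in the frame of tip_dock between -0.006 and 0.006 m and angle between the x axis of tip_box and the x axis of tip_dock, either way round below 0.06 rad and height (world z) of tip_box below 0.004 m and value of joint each of tip_box_lid, latch_bar below 0.06 rad and linear speed of tip_box below 0.01 m/s); the robot touches nothing.
It fails at once if the tip box is lifted off the bench (8 mm) (height (world z) of tip_box above 0.008 m).
It fails at once if the tip box is tipped (0.2 rad) (angle between tip_box's own z axis and vertical above 0.2 rad).
It fails at once if the brown bottle is moved (20 mm) (distance of brown_bottle from where it was at the start of the episode above 0.02 m).
It fails at once if the white bottle is moved (20 mm) (distance of pe_bottle from where it was at the start of the episode above 0.02 m).
It fails at once if the timer is moved (20 mm) (distance of timer from where it was at the start of the episode above 0.02 m).
It also fails if it takes over 72 s, if anything falls off the work surface, if the arm or the gripper's body presses on something with over 40 N, if the wrist force passes 120 N, or if a joint passes its speed limit or range.

## Working session

There is one attempt and no reset: what is moved stays moved. The work goes in short steps, Python scripts to look and compute and a tool call to move; the robot and the scene stay as the last step left them, time stands still between calls to the robot, and variables do not carry over. Pictures are saved under pics/ and viewed, at most 10 in all, crops included, and the job is handed in when it is done.

Besides the shell and the picture viewer there is one more tool, called after "Request:" as name(argument=value, ...) on one line, values as JSON. send_rows: Moves the arm, as the interface text tells. Its arguments: {"type":"object","properties":{"increments":{"type":"array","items":{"type":"array","items":{"type":"number"}}},"claw":{"type":"number"},"newtons":{"type":"number"}},"required":["increments"]}

```bash
mkdir -p pics; python3 - <<'E'
from cell import bot, imaging
import cv2,numpy as np
s=bot.get_state();print(s)
for n in("scene","top"):
    d=imaging.get_image(n);print(n,{k:v for k,v in d.items() if k!="image"})
    cv2.imwrite(f"pics/{n}0.png",d["image"][...,::-1])
E
```

```text
{'time': 0.0, 'joint_positions': array([-1.21261355e+00,  1.24528376e-01,  1.65168217e+00,  3.15583395e-06,
        1.36750714e+00, -8.25760518e-02]), 'joint_velocities': array([-0.00079513, -0.00186576, -0.00063843, -0.00023357, -0.00043724,
       -0.00033906]), 'joint_torque': array([-1.99131237e-04, -4.17610288e+01, -3.59926736e+01,  7.74933281e-02,
        4.93847905e-02, -1.77691627e-04]), 'tcp_pos': array([ 0.27706624, -0.58727139,  0.21336718]), 'ee_rot': array([-3.06355771e+00, -6.86290562e-01,  4.53419573e-04]), 'contact_force': array([ 0.13194546, -0.73823955,  0.06479416]), 'moment': array([ 0.02401731, -0.03177477, -0.0095937 ]), 'grasp_force': 0.0, 'finger_gap': 0.09521955537428205}
scene {'vertical_fov': 55.929988406704936, 'cx': 312.461803526397, 'cy': 234.8670213473926, 'camera_from_world': array([[-0.51838449, -0.85513595,  0.00447546,  0.52424739],
       [ 0.64772994, -0.38922699,  0.65494143, -0.27357586],
       [-0.55832199,  0.34241037,  0.75566639, -0.87172561],
       [ 0.        ,  0.        ,  0.        ,  1.        ]])}
top {'vertical_fov': 48.1508271808033, 'cx': 315.35935405259875, 'cy': 239.86103719387168, 'camera_from_world': array([[ 0.02659796, -0.99946493, -0.01903672,  0.25985308],
       [ 0.99538387,  0.02472304,  0.09273465, -0.56136912],
       [-0.09221439, -0.02141539,  0.99550886, -1.16739901],
       [ 0.        ,  0.        ,  0.        ,  1.        ]])}
```

View pics/scene0.png

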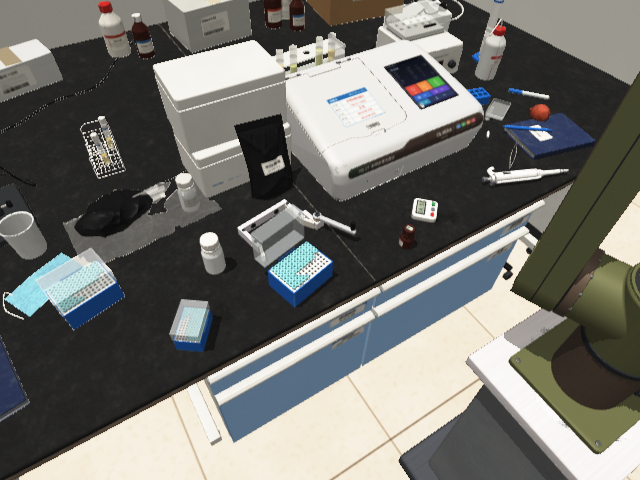

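View pics/top0.png

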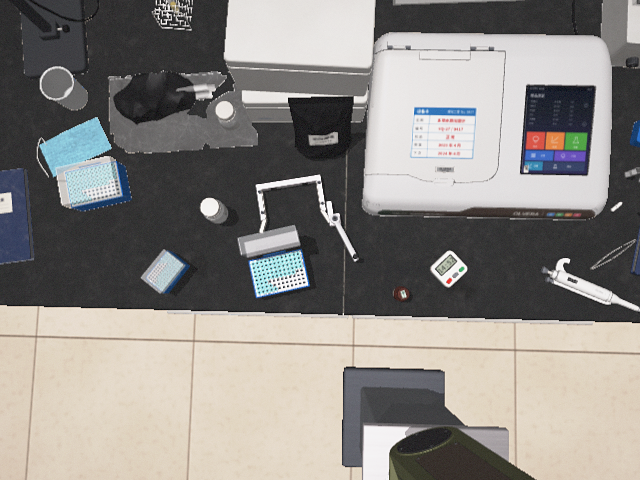

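Candidates for the tip box in the top picture are the open box at (278,272), a closed small one at (165,270) and a closed one far left at (93,183). The one at (278,272) fits: it has an open lid and stands before the dock's mouth (dock at about (290,210), bar from (330,210) to (355,258)). The brown bottle is at (402,294), the timer at (449,268) and the PE bottle at (212,210). I'll confirm with an enlarged crop.

```bash
python3 - <<'E'
import cv2,numpy as np
a=cv2.imread("pics/top0.png")[165:310,225:415]; b=cv2.imread("pics/scene0.png")[190:310,220:420]
cv2.imwrite("pics/ca.png",cv2.resize(a,None,fx=4,fy=4,interpolation=cv2.INTER_CUBIC))
cv2.imwrite("pics/cb.png",cv2.resize(b,None,fx=4,fy=4,interpolation=cv2.INTER_CUBIC))
E
```

```text
(no output)
```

View pics/ca.png

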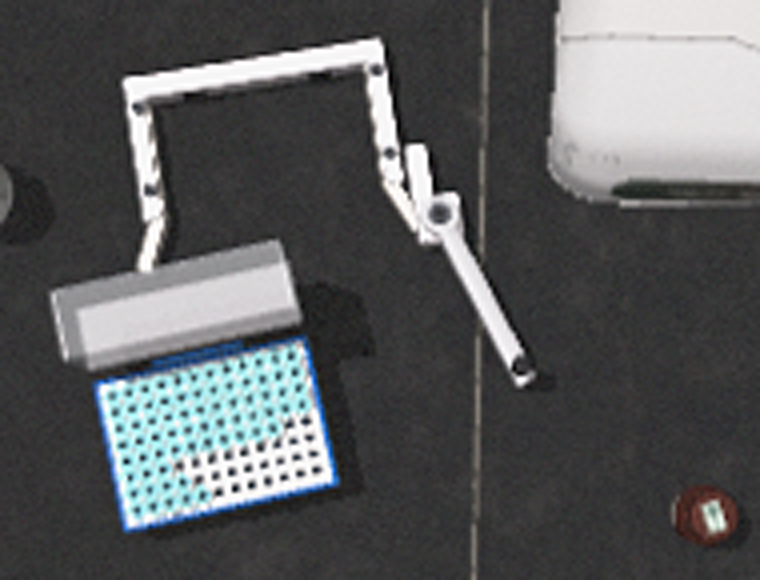

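View pics/cb.png

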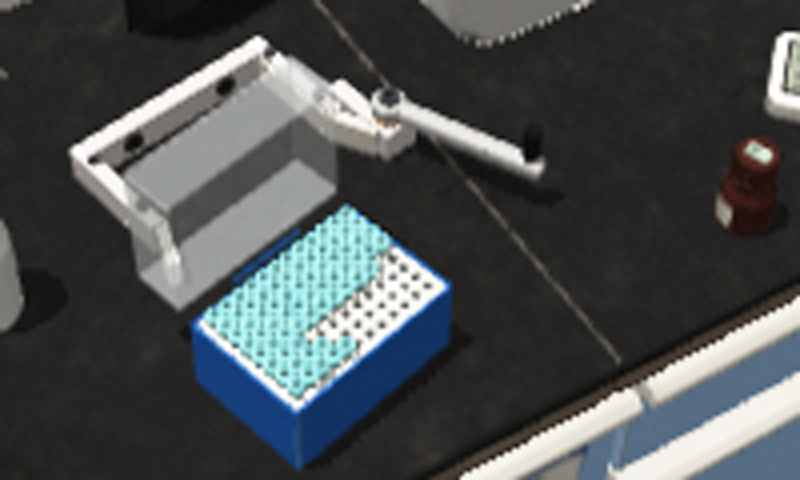

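The crops confirm it: a blue open box with its lid upright, the lid just in front of the dock's left lead-in, and the bar open. In the top crop the box rim corners are (97,382), (305,340), (338,483) and (126,530), the pivot is (440,212), the pin is (521,365), and the dock's back outer edge runs (125,80) to (380,40). Next I'll compute poses.

```bash
cat > h.py <<'E'
import numpy as np,cv2
from scipy.optimize import least_squares
CAL={'scene':(55.929988406704936,312.4618,234.867,np.array([[-0.51838449,-0.85513595,0.00447546,0.52424739],[0.64772994,-0.38922699,0.65494143,-0.27357586],[-0.55832199,0.34241037,0.75566639,-0.87172561]])),
'top':(48.1508271808033,315.35935,239.861,np.array([[0.02659796,-0.99946493,-0.01903672,0.25985308],[0.99538387,0.02472304,0.09273465,-0.56136912],[-0.09221439,-0.02141539,0.99550886,-1.16739901]]))}
def proj(n,P):
    f,cx,cy,M=CAL[n];f=240/np.tan(np.radians(f)/2)
    c=np.atleast_2d(P)@M[:,:3].T+M[:,3]
    return np.c_[cx-f*c[:,0]/c[:,2],cy+f*c[:,1]/c[:,2]]
def inv(n,px,z):
    f,cx,cy,M=CAL[n];f=240/np.tan(np.radians(f)/2)
    px=np.atleast_2d(px);d=np.c_[(px[:,0]-cx)/f,-(px[:,1]-cy)/f,-np.ones(len(px))]@M[:,:3]
    o=-M[:,:3].T@M[:,3]
    return o+d*((z-o[2])/d[:,2])[:,None]
def pose(p,L):
    L=np.atleast_2d(L).astype(float);c,s=np.cos(p[2]),np.sin(p[2])
    return np.c_[p[0]+c*L[:,0]-s*L[:,1],p[1]+s*L[:,0]+c*L[:,1],L[:,2]]
def fit(obs,p0):
    r=lambda p:np.concatenate([(proj(n,pose(p,L))-px).ravel() for n,L,px in obs])
    s=least_squares(r,p0,loss='soft_l1');return s.x,r(s.x).reshape(-1,2).round(1)
ca=lambda a:np.array(a)/4+[224.6,164.6]
cb=lambda a:np.array(a)/4+[219.6,189.6]
E
python3 - <<'E'
from h import *
np.set_printoptions(precision=4,suppress=True)
x,X=-.043,.039;L=[[X,.059,.054],[X,-.059,.054],[x,-.059,.054],[x,.059,.054]]
tp=ca([(97,382),(305,340),(338,483),(126,530)]);sc=cb([(193,325),(347,207),(451,285),(299,408)])
print(inv('top',tp,.054));print(inv('scene',sc,.054))
for o in ([('top',L,tp)],[('scene',L,sc)],[('top',L,tp),('scene',L,sc)]):
    print("box",*fit(o,[.4,.3,.2]))
D=[[-.028,.062,.024],[-.056,.075,.024],[-.0525,-.09,.037],[-.028,-.062,.024]]
td=ca([(162,218),(147,270),(440,212),(384,183)])
print("dock",*fit([('top',D,td)],[.5,.3,.2]))
pv=inv('top',ca([(440,212)]),.040)[0];pin=inv('top',ca([(521,364)]),.0635)[0]
pv2=inv('scene',cb([(389,96)]),.042)[0];pin2=inv('scene',cb([(534,126)]),.0635)[0]
print(pv,pv2,pin,pin2,np.linalg.norm((pin-pv)[:2]),np.arctan2(*(pin-pv)[1::-1]))
print("back",inv('top',ca([(125,80),(380,40),(128,100),(370,60),(139,107),(377,68),(150,190),(389,153)]),.024))
print("scn back",inv('scene',cb([(72,152),(260,38),(95,163),(272,52)]),.024))
print("brown",inv('top',ca([(706,514)]),.059),"timer",inv('top',[[449,268]],.019),"pe",inv('top',[[211,208]],.098))
# lid free edge, top cam
print("lid",inv('top',ca([(52,292),(280,242),(66,360),(300,320)]),.14))
E
```

```text
[[0.5043 0.4172 0.054 ]
 [0.5301 0.3047 0.054 ]
 [0.4531 0.2846 0.054 ]
 [0.4247 0.3985 0.054 ]]
[[0.5018 0.4208 0.054 ]
 [0.5303 0.3081 0.054 ]
 [0.4533 0.2879 0.054 ]
 [0.4265 0.3985 0.054 ]]
box [0.4801 0.3517 0.2378] [[-0.5  0.1]
 [ 0.5 -0.8]
 [ 0.1  0.4]
 [-0.2  0.1]]
box [0.4798 0.3543 0.2546] [[-0.4 -0.2]
 [-0.1 -0.8]
 [ 0.6 -0.2]
 [-0.1  1.5]]
box [0.4802 0.3528 0.2448] [[-1.1  0.2]
 [-0.1 -1.1]
 [-0.3  0.1]
 [-0.6  0.2]
 [ 0.1 -0.9]
 [ 0.7 -1.1]
 [ 1.2 -0.4]
 [ 0.1  1. ]]
dock [0.6383 0.3317 0.1874] [[ 0.5 -0.1]
 [ 0.4  0. ]
 [-0.4  0.4]
 [-0.5 -0.3]]
[0.6039 0.2327 0.04  ] [0.6014 0.2363 0.042 ] [0.5194 0.1876 0.0635] [0.5203 0.1876 0.0635] 0.09587200230776355 -2.6512010968063526
back [[0.6771 0.4122 0.024 ]
 [0.7033 0.2687 0.024 ]
 [0.6656 0.4101 0.024 ]
 [0.6917 0.274  0.024 ]
 [0.6618 0.4037 0.024 ]
 [0.6872 0.2699 0.024 ]
 [0.6147 0.3958 0.024 ]
 [0.6389 0.2619 0.024 ]]
scn back [[0.6745 0.415  0.024 ]
 [0.7017 0.2709 0.024 ]
 [0.6594 0.407  0.024 ]
 [0.6867 0.2705 0.024 ]]
brown [[0.4417 0.0868 0.059 ]] timer [[ 0.5    -0.0243  0.019 ]] pe [[0.6103 0.4953 0.098 ]]
lid [[0.5449 0.4293 0.14  ]
 [0.5731 0.3146 0.14  ]
 [0.5106 0.4209 0.14  ]
 [0.5338 0.3033 0.14  ]]
```

Estimates: box (0.480, 0.353, yaw 0.24), dock (0.638, 0.331, yaw 0.183), bar about 1.88 rad, all matching the given sizes. In the dock frame the box is at (-0.152, +0.049). I'll close the lid first, approaching from behind it and above.

Request:
send_rows(increments=[[0.19,1,0.1,0,0,-0.045],[0.19,1,0.1,0,0,-0.045],[0.19,1,0.1,0,0,-0.045],[0.19,1,0.1,0,0,-0.045],[0.19,1,0.1,0,0,-0.045],[0.19,1,0.1,0,0,-0.045],[0.19,1,0.1,0,0,-0.045],[0.19,1,0.1,0,0,-0.045],[0.19,1,0.1,0,0,-0.045],[0.19,1,0.1,0,0,-0.045]], claw=1, newtons=20)

```text
time: 1.35
tcp_pos: [0.3342, -0.2867, 0.2443]
ee_rot: [-3.085, -0.589, 0.001]
contact_force: [0.3, -0.2, 0.5]
finger_gap: 0.0023
grasp_force: 0.0
```

Request:
send_rows(increments=[[0.19,1,0,0,0,-0.045],[0.19,1,0,0,0,-0.045],[0.19,1,0,0,0,-0.045],[0.19,1,0,0,0,-0.045],[0.19,1,0,0,0,-0.045],[0.19,1,0,0,0,-0.045],[0.19,1,0,0,0,-0.045],[0.19,1,0,0,0,-0.045],[0.19,1,0,0,0,-0.045],[0.19,1,0,0,0,-0.045]])

```text
time: 2.6
tcp_pos: [0.3911, 0.0132, 0.2443]
ee_rot: [-3.103, -0.493, 0.001]
contact_force: [1.1, 0.9, -1.2]
finger_gap: 0.0008
grasp_force: 0.0
```

Request:
send_rows(increments=[[0.19,1,0,0,0,-0.045],[0.19,1,0,0,0,-0.045],[0.19,1,0,0,0,-0.045],[0.19,1,0,0,0,-0.045],[0.19,1,0,0,0,-0.045],[0.19,1,0,0,0,-0.045],[0.19,1,0,0,0,-0.045],[0.19,1,0,0,0,-0.045],[0.19,1,0,0,0,-0.045],[0,0,0,0,0,0]])

```text
time: 3.85
tcp_pos: [0.4423, 0.2832, 0.2439]
ee_rot: [3.114, 0.409, -0.002]
contact_force: [0.4, -0.3, 0.1]
finger_gap: 0.0009
grasp_force: 0.0
```

Request:
send_rows(increments=[[0.88,0.555,0,0,0,-0.025],[0.88,0.555,0,0,0,-0.025],[0.88,0.555,0,0,0,-0.025],[0.88,0.555,0,0,0,-0.025],[0.88,0.555,0,0,0,-0.025],[0.88,0.555,0,0,0,-0.025],[0,0,0,0,0,0]])

```text
time: 4.72
tcp_pos: [0.6018, 0.3813, 0.2434]
ee_rot: [3.119, 0.371, -0.003]
contact_force: [0.7, -0.7, -1.1]
finger_gap: 0.0006
grasp_force: 0.0
```

Request:
send_rows(increments=[[0,0,-0.86,0,0,0],[0,0,-0.86,0,0,0],[0,0,-0.86,0,0,0],[0,0,-0.86,0,0,0],[0,0,-0.86,0,0,0],[0,0,0,0,0,0]])

```text
time: 5.48
tcp_pos: [0.5986, 0.38, 0.1127]
ee_rot: [3.117, 0.372, -0.009]
contact_force: [0.6, -0.1, -0.5]
finger_gap: 0.0004
grasp_force: 0.0
```

```bash
python3 - <<'E'
from h import *
# finger TCP waypoints (box frame) following the lid face, world deltas
r=.062;hx,hz=.042,.057;prev=np.array([.125,.115])
for th in np.arange(1.6,-.01,-.16):
    P=np.array([hx-r*np.cos(th)+.04*np.sin(th),hz+r*np.sin(th)+.04*np.cos(th)])
    T=P+[.010*(1 if th>.0 else 1),-.003]
    d=T-prev;prev=T
    print(round(th,2),T.round(4),(np.array([d[0]*.971,d[0]*.24,d[1]])/.03).round(2))
E
```

```text
1.6 [0.0938 0.1148] [-1.01 -0.25 -0.01]
1.44 [0.0836 0.1207] [-0.33 -0.08  0.2 ]
1.28 [0.0725 0.1249] [-0.36 -0.09  0.14]
1.12 [0.061  0.1272] [-0.37 -0.09  0.08]
0.96 [0.0492 0.1277] [-0.38 -0.09  0.02]
0.8 [0.0375 0.1263] [-0.38 -0.09 -0.05]
0.64 [0.0262 0.1231] [-0.37 -0.09 -0.11]
0.48 [0.0155 0.1181] [-0.35 -0.09 -0.17]
0.32 [0.0057 0.1115] [-0.32 -0.08 -0.22]
0.16 [-0.0028  0.1034] [-0.28 -0.07 -0.27]
0.0 [-0.01   0.094] [-0.23 -0.06 -0.31]
```

Request:
send_rows(increments=[[-0.5,-0.12,0,0,0,0],[-0.5,-0.12,0,0,0,0],[-0.33,-0.08,0.2,0,0,0],[-0.36,-0.09,0.14,0,0,0],[-0.37,-0.09,0.08,0,0,0],[-0.38,-0.09,0.02,0,0,0],[-0.38,-0.09,-0.05,0,0,0]])

```text
time: 6.35
tcp_pos: [0.5158, 0.3614, 0.1275]
ee_rot: [3.119, 0.372, 0.0]
contact_force: [0.6, 0.5, 0.4]
finger_gap: 0.0004
grasp_force: 0.3
```

Request:
send_rows(increments=[[-0.37,-0.09,-0.11,0,0,0],[-0.35,-0.09,-0.17,0,0,0],[-0.32,-0.08,-0.22,0,0,0],[-0.28,-0.07,-0.27,0,0,0],[-0.23,-0.06,-0.31,0,0,0],[0,0,0,0,0,0]])

```text
time: 7.1
tcp_pos: [0.4713, 0.3505, 0.097]
ee_rot: [-3.118, -0.373, -0.007]
contact_force: [0.6, -1.0, 6.3]
finger_gap: 0.0005
grasp_force: 3.7
```

```bash
python3 - <<'E'
from cell import bot, imaging
import cv2
a=imaging.get_image("top")["image"][165:310,225:345,::-1]; b=imaging.get_image("scene")["image"][190:310,240:360,::-1]
r=lambda i:cv2.resize(i,(400,500 if i is a else 400),interpolation=cv2.INTER_CUBIC)
A=cv2.resize(a,None,fx=3.3,fy=3.3,interpolation=cv2.INTER_CUBIC);B=cv2.resize(b,None,fx=3.3,fy=3.3,interpolation=cv2.INTER_CUBIC)
B=cv2.copyMakeBorder(B,0,A.shape[0]-B.shape[0],0,0,cv2.BORDER_CONSTANT)
cv2.imwrite("pics/lid.png",cv2.hconcat([A,B]))
E
```

```text
(no output)
```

View pics/lid.png

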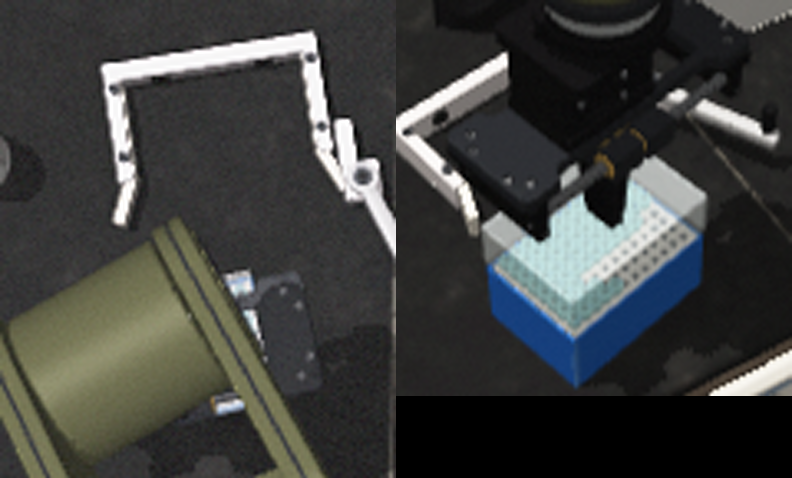

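Top-right panel shows the lid lying flat on the box, with the base corner at about (577,335), unchanged from before. The TCP is at z 0.097 with 6 N. I'll press a bit more, then lift.

Request:
send_rows(increments=[[0,0,-0.15,0,0,0],[0,0,0,0,0,0],[0,0,0.6,0,0,0],[0,0,0.9,0,0,0],[0,0,0.9,0,0,0],[0,0,0,0,0,0]])

```text
time: 7.95
tcp_pos: [0.4711, 0.3508, 0.1647]
ee_rot: [-3.117, -0.372, -0.007]
contact_force: [0.2, 0.5, -1.1]
finger_gap: 0.0003
grasp_force: 0.0
```

```bash
python3 - <<'E'
from cell import bot
s=bot.get_state();print(s['joint_positions'].round(3),s['tcp_pos'],s['ee_rot'])
E
```

```text
[0.549 0.02  1.845 0.    1.271 1.882] [0.47111284 0.35075957 0.16467963] [-3.1173934  -0.37214484 -0.00673032]
```

Request:
send_rows(increments=[[-0.064,0.297,0,0,0,0.987],[-0.064,0.297,0,0,0,0.987],[-0.064,0.297,0,0,0,0.987],[-0.064,0.297,0,0,0,0.987],[-0.064,0.297,0,0,0,0.987],[-0.064,0.297,0,0,0,0.987],[-0.064,0.297,0,0,0,0.987],[-0.064,0.297,0,0,0,0.987],[-0.064,0.297,0,0,0,0.987],[-0.064,0.297,0,0,0,0.987]], claw=0)

```text
time: 9.2
tcp_pos: [0.4498, 0.4386, 0.1599]
ee_rot: [-2.166, -2.275, 0.005]
contact_force: [-0.4, -0.8, -0.4]
finger_gap: 0.0475
grasp_force: 0.0
```

Request:
send_rows(increments=[[-0.064,0.297,0,0,0,0.987],[0,0,0,-0.74,-0.137,0],[0,0,0,-0.74,-0.137,0],[0,0,0,0,0,0],[0,0,-0.8,0,0,0],[0,0,-0.8,0,0,0],[0,0,-0.8,0,0,0],[0,0,0,0,0,0]])

```text
time: 10.2
tcp_pos: [0.4472, 0.4457, 0.087]
ee_rot: [1.903, 2.286, -0.209]
contact_force: [0.1, -0.1, 0.4]
finger_gap: 0.0475
grasp_force: 0.0
```

```bash
cat > st.py <<'E'
from cell import bot
from scipy.spatial.transform import Rotation as R
import numpy as np
s=bot.get_state();m=R.from_rotvec(s['ee_rot']).as_matrix()
d=np.array([.638,.331]);c,q=np.cos(.183),np.sin(.183);v=s['tcp_pos'][:2]-d
print('t',s['time'],'tcp',s['tcp_pos'].round(4),'dock xy',(c*v[0]+q*v[1]).round(4),(-q*v[0]+c*v[1]).round(4),'yaw x',np.arctan2(m[1,0],m[0,0]).round(3),'z',m[:,2].round(3),'F',s['contact_force'].round(1),'gap',round(s['finger_gap'],3),s['joint_positions'].round(2))
E
python3 st.py
```

```text
t 10.2 tcp [0.4472 0.4457 0.087 ] dock xy -0.1667 0.1475 yaw x 1.754 z [ 0.033 -0.208 -0.977] F [ 0.1 -0.1  0.4] gap 0.048 [ 0.78  0.28  1.71 -0.18  1.29  0.66]
```

Request:
send_rows(increments=[[0.2,0.04,-0.6,0,0,0],[0.2,0.04,-0.6,0,0,0],[0,0,-0.6,0,0,0],[0,0,0,0,0,0],[0.06,-0.32,0,0,0,0],[0.06,-0.32,0,0,0,0],[0.06,-0.32,0,0,0,0],[0.06,-0.32,0,0,0,0],[0,0,0,0,0,0]])

```text
time: 11.32
tcp_pos: [0.4682, 0.4111, 0.0368]
ee_rot: [1.903, 2.284, -0.201]
contact_force: [0.8, -0.3, -0.5]
finger_gap: 0.0472
grasp_force: 0.0
```

```bash
python3 st.py
```

```text
t 11.325 tcp [0.4682 0.4111 0.0368] dock xy -0.1524 0.1097 yaw x 1.753 z [ 0.038 -0.205 -0.978] F [ 0.8 -0.3 -0.5] gap 0.047 [ 0.72  0.31  1.76 -0.2   1.18  0.62]
```

Request:
send_rows(increments=[[0.05,-0.267,0,0,0,0],[0.05,-0.267,0,0,0,0],[0.05,-0.267,0,0,0,0],[0.05,-0.267,0,0,0,0],[0.05,-0.267,0,0,0,0],[0,0,0,0,0,0]])

```text
time: 12.08
tcp_pos: [0.4755, 0.3707, 0.0363]
ee_rot: [1.902, 2.284, -0.203]
contact_force: [0.1, -0.2, -0.5]
finger_gap: 0.0472
grasp_force: 0.0
```

```bash
python3 st.py; python3 - <<'E'
from cell import imaging
import cv2
b=imaging.get_image("scene")["image"][190:320,220:380,::-1]
cv2.imwrite("pics/side.png",cv2.resize(b,None,fx=4.5,fy=4.5,interpolation=cv2.INTER_CUBIC))
E
```

```text
t 12.075 tcp [0.4755 0.3707 0.0363] dock xy -0.1526 0.0686 yaw x 1.753 z [ 0.037 -0.207 -0.978] F [ 0.1 -0.2 -0.5] gap 0.047 [ 0.66  0.26  1.82 -0.2   1.16  0.57]
```

View pics/side.png

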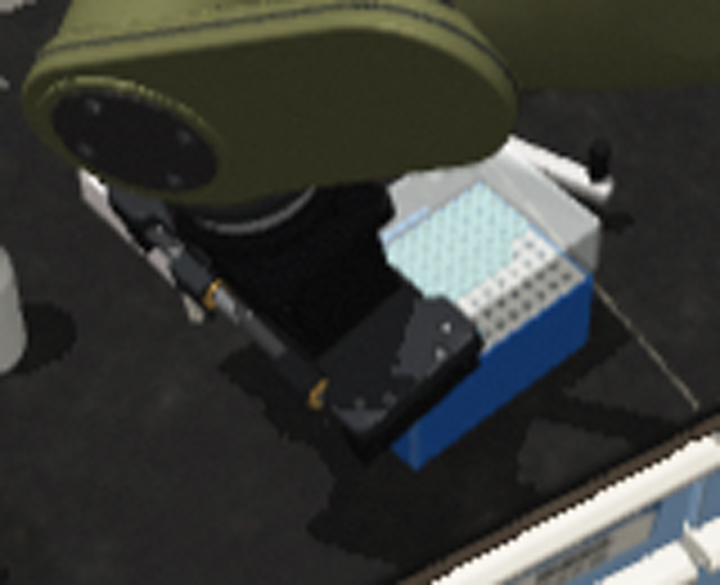

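Request:
send_rows(increments=[[-0.09,0.5,0,0,0,0],[-0.09,0.5,0,0,0,0],[0,0,0.9,0,0,0],[0,0,0.9,0,0,0],[0,0,0.9,0,0,0],[0,0,0.9,0,0,0],[0,0,0.7,0.74,0.137,0],[0,0,0,0.74,0.137,0],[0,0,0,0,0,0]], claw=-0.3)

```text
time: 13.25
tcp_pos: [0.4703, 0.4017, 0.166]
ee_rot: [2.01, 2.413, -0.0]
contact_force: [-0.9, 0.1, -0.1]
finger_gap: 0.0618
grasp_force: 0.0
```

Request:
send_rows(increments=[[-0.19,-0.314,0,0,0,-0.94],[-0.19,-0.314,0,0,0,-0.94],[-0.19,-0.314,0,0,0,-0.94],[-0.19,-0.314,0,0,0,-0.94],[-0.19,-0.314,0,0,0,-0.94],[-0.19,-0.314,0,0,0,-0.94],[-0.19,-0.314,0,0,0,-0.94],[-0.19,-0.314,0,0,0,-0.94],[-0.19,-0.314,0,0,0,-0.94],[-0.19,-0.314,0,0,0,-0.94]])

```text
time: 14.5
tcp_pos: [0.4123, 0.3081, 0.1648]
ee_rot: [3.064, 0.682, -0.003]
contact_force: [-0.4, -0.7, -0.6]
finger_gap: 0.0619
grasp_force: 0.0
```

Request:
send_rows(increments=[[-0.19,-0.314,0,0,0,-0.94],[-0.19,-0.314,0,0,0,-0.91],[0,0,0,0,0,0]])

```text
time: 14.88
tcp_pos: [0.4011, 0.2891, 0.1649]
ee_rot: [3.127, 0.29, -0.002]
contact_force: [-0.2, -0.2, 0.2]
finger_gap: 0.0616
grasp_force: 0.0
```

```bash
python3 st.py; python3 - <<'E'
from h import *
from cell import imaging
print(inv('scene',[[312.3,294.0]],0),inv('scene',[[351.2,250.7]],.054))
for n in('scene','top'):
    cv2.imwrite(f"pics/{n}2.png",imaging.get_image(n)["image"][...,::-1])
b=cv2.imread("pics/scene2.png")[190:320,220:380]
cv2.imwrite("pics/f2.png",cv2.resize(b,None,fx=4.5,fy=4.5,interpolation=cv2.INTER_CUBIC))
E
```

```text
t 14.875 tcp [0.4011 0.2891 0.1649] dock xy -0.2406 0.002 yaw x 0.185 z [-0.001 -0.002 -1.   ] F [-0.2 -0.2  0.2] gap 0.062 [ 0.52 -0.19  2.04 -0.    1.29  1.9 ]
[[0.43278255 0.35111973 0.        ]] [[0.45558148 0.23652199 0.054     ]]
```

View pics/f2.png

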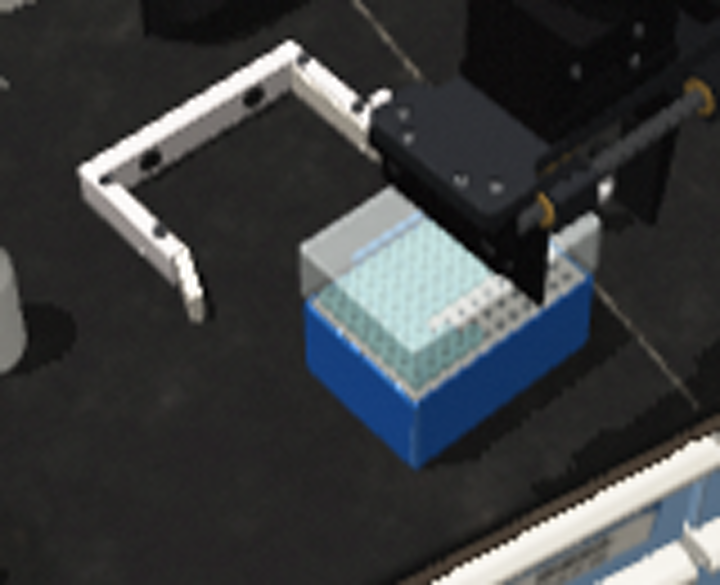

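The box is closed, standing before the mouth, and clear of the fingers. Its rim corners in this crop are (305,300), (416,402) and (592,272). I'll fit its pose in the dock frame.

```bash
python3 - <<'E'
from h import *
np.set_printoptions(precision=4,suppress=True)
q=lambda a:np.array(a)/4.5+[219.6,189.6]
L=[[.039,.059,.054],[-.043,.059,.054],[-.043,-.059,.054],[-.043,.059,0],[.039,.059,0]]
p,r=fit([('scene',L,q([(305,300),(416,402),(592,272),(416,468),(308,372)]))],[.48,.3,.18])
d=np.array([.638,.331,.183])
c,s=np.cos(d[2]),np.sin(d[2]);v=p[:2]-d[:2];print(p,r.tolist(),"in dock",c*v[0]+s*v[1],-s*v[0]+c*v[1],p[2]-d[2])
# expected pixels of dock features in this crop
D=[[-.028,.062,.024],[-.056,.075,.024],[-.0525,-.09,.04],[.039,.062,.024],[.039,-.062,.024]]
print(((proj('scene',pose(d,D))-[219.6,189.6])*4.5).round())
E
```

```text
[0.4877 0.3014 0.1967] [[-0.4, 0.4], [0.2, 0.4], [0.2, -0.0], [0.1, -0.0], [-0.1, -1.0]] in dock -0.15322290466097174 -0.0017615818780353405 0.013670687137891602
[[192. 243.]
 [206. 287.]
 [442. 107.]
 [116. 171.]
 [295.  62.]]
```

Request:
send_rows(increments=[[0,0,0,0.137,-0.74,0],[0,0,0,0.137,-0.74,0],[0,0,-0.87,0,0,0],[0,0,-0.87,0,0,0],[0,0,-0.87,0,0,0],[0,0,-0.87,0,0,0],[0,0,-0.87,0,0,0],[0,0,0,0,0,0]])

```text
time: 15.98
tcp_pos: [0.3999, 0.2882, 0.0325]
ee_rot: [-3.096, -0.287, -0.319]
contact_force: [0.3, -0.5, 0.6]
finger_gap: 0.0617
grasp_force: 0.0
```

```bash
python3 st.py
```

```text
t 15.975 tcp [0.3999 0.2882 0.0325] dock xy -0.2419 0.0012 yaw x 0.185 z [ 0.2    0.035 -0.979] F [ 0.3 -0.5  0.6] gap 0.062 [ 0.56 -0.15  2.26 -0.1   0.84  2.01]
```

Request:
send_rows(increments=[[0.5,0.09,0,0,0,0],[0.5,0.09,0,0,0,0],[0.5,0.09,0,0,0,0],[0.5,0.09,0,0,0,0],[0.5,0.09,0,0,0,0],[0.5,0.09,0,0,0,0],[0.5,0.09,0,0,0,0],[0.5,0.09,0,0,0,0],[0.5,0.09,0,0,0,0],[0,0,0,0,0,0]])

```text
time: 17.23
tcp_pos: [0.5384, 0.3134, 0.0352]
ee_rot: [-3.092, -0.283, -0.329]
contact_force: [-0.3, -0.2, -0.8]
finger_gap: 0.0619
grasp_force: 0.0
```

```bash
python3 st.py
```

```text
t 17.225 tcp [0.5384 0.3134 0.0352] dock xy -0.1011 0.0008 yaw x 0.183 z [ 0.207  0.038 -0.978] F [-0.3 -0.2 -0.8] gap 0.062 [ 0.47  0.13  1.98 -0.08  0.83  1.91]
```

Request:
send_rows(increments=[[0.25,0.046,0,0,0,0],[0.25,0.046,0,0,0,0],[0.25,0.046,0,0,0,0],[0.25,0.046,0,0,0,0],[0.25,0.046,0,0,0,0],[0,0,0,0,0,0]])

```text
time: 17.98
tcp_pos: [0.5753, 0.3202, 0.0352]
ee_rot: [-3.092, -0.283, -0.328]
contact_force: [-1.1, 0.1, -0.1]
finger_gap: 0.0615
grasp_force: 0.0
```

Request:
send_rows(increments=[[0.1,0.018,0,0,0,0],[0.1,0.018,0,0,0,0],[0.1,0.018,0,0,0,0],[0,0,0,0,0,0]])

```text
time: 18.48
tcp_pos: [0.5836, 0.3218, 0.0351]
ee_rot: [-3.092, -0.283, -0.327]
contact_force: [-2.0, 0.1, 1.9]
finger_gap: 0.0618
grasp_force: 0.6
```

```bash
python3 st.py
```

```text
t 18.475 tcp [0.5836 0.3218 0.0351] dock xy -0.0551 0.0008 yaw x 0.183 z [ 0.206  0.038 -0.978] F [-2.   0.1  1.9] gap 0.062 [ 0.45  0.22  1.88 -0.07  0.84  1.88]
```

Request:
send_rows(increments=[[0.08,0.015,0,0,0,0],[0,0,0,0,0,0]])

```text
time: 18.73
tcp_pos: [0.5857, 0.3222, 0.035]
ee_rot: [-3.092, -0.283, -0.326]
contact_force: [-2.0, 0.3, 1.5]
finger_gap: 0.0613
grasp_force: 1.2
```

Request:
send_rows(increments=[[0.08,0.015,0,0,0,0],[0,0,0,0,0,0]])

```text
time: 18.98
tcp_pos: [0.5861, 0.3223, 0.0349]
ee_rot: [-3.094, -0.283, -0.319]
contact_force: [-11.6, -2.0, 7.6]
finger_gap: 0.0617
grasp_force: 5.6
```

```bash
python3 st.py
```

```text
t 18.975 tcp [0.5861 0.3223 0.0349] dock xy -0.0526 0.0009 yaw x 0.183 z [ 0.201  0.037 -0.979] F [-11.6  -2.    7.6] gap 0.062 [ 0.45  0.22  1.87 -0.07  0.85  1.88]
```

Contact came at the expected x' = -0.0526 with 11.6 N, so the box is home. I'll back off, and work out the bar path and the clearance to the instrument.

Request:
send_rows(increments=[[-0.6,-0.11,0,0,0,0],[-0.9,-0.165,0,0,0,0],[-0.9,-0.165,0,0,0,0],[-0.6,-0.11,0.5,0,0,0],[0,0,1,0,0,0],[0,0,1,0,0,0],[0,0,1,0,0,0],[0,0,0,0,0,0]], claw=1)

```text
time: 19.98
tcp_pos: [0.5004, 0.3073, 0.1438]
ee_rot: [-3.088, -0.283, -0.337]
contact_force: [0.5, -0.5, -0.5]
finger_gap: 0.0004
grasp_force: 0.0
```

```bash
python3 st.py; python3 - <<'E'
from h import *
from cell import imaging
np.set_printoptions(precision=4,suppress=True)
for z in(0,.1,.15,.2): print(z,inv('top',[[363,213],[374,33]],z)[:,:2].tolist(), inv('scene',[[340,192],[287,92]],z)[:,:2].tolist())
d=[.638,.331,.183]
for f,h in((1.88,.035),(1.88,.018),(1.6,.018),(1.3,.018),(1.0,.018),(.7,.018),(.4,.018),(.2,.017),(0,.0165)):
    P=[-.0525-.08*np.sin(f)-h*np.cos(f),-.09+.08*np.cos(f)-h*np.sin(f),.03]
    print(f,np.round(P,4),pose(d,P)[0])
a=imaging.get_image('top')["image"][165:310,225:415,::-1];b=imaging.get_image('scene')["image"][180:310,220:420,::-1]
s=lambda i:cv2.resize(i,(400,int(i.shape[0]*400/i.shape[1])),interpolation=cv2.INTER_CUBIC)
A,B=s(a),s(b);h=max(len(A),len(B));p=lambda i:cv2.copyMakeBorder(i,0,h-len(i),0,0,cv2.BORDER_CONSTANT)
cv2.imwrite("pics/home.png",cv2.hconcat([p(A),p(B)]))
E
```

```text
t 19.975 tcp [0.5004 0.3073 0.1438] dock xy -0.1396 0.0017 yaw x 0.182 z [ 0.212  0.041 -0.976] F [ 0.5 -0.5 -0.5] gap 0.0 [ 0.49 -0.08  2.   -0.07  1.02  1.91]
0 [[0.6215197735951785, 0.16753307719173227], [1.0506467137351772, 0.14950548493523577]] [[0.6711329308229461, 0.12035581588022881], [1.1681879825761332, 0.0051639577358634225]]
0.1 [[0.6069766139845656, 0.174181862511268], [1.0009050136603257, 0.15763295843805375]] [[0.5862954074243305, 0.1825834806391909], [1.023863064662213, 0.08117774837004832]]
0.15 [[0.599705034179259, 0.17750625517103585], [0.9760341636229001, 0.1616966951894627]] [[0.5438766457250227, 0.21369731301867195], [0.9517006057052533, 0.11918464368714077]]
0.2 [[0.5924334543739526, 0.18083064783080371], [0.9511633135854743, 0.1657604319408717]] [[0.5014578840257148, 0.24481114539815302], [0.8795381467482931, 0.15719153900423338]]
1.88 [-0.1181 -0.1477  0.03  ] [0.5488 0.1643 0.03  ]
1.88 [-0.1232 -0.1315  0.03  ] [0.5408 0.1793 0.03  ]
1.6 [-0.1319 -0.1103  0.03  ] [0.5283 0.1985 0.03  ]
1.3 [-0.1344 -0.0859  0.03  ] [0.5215 0.222  0.03  ]
1.0 [-0.1295 -0.0619  0.03  ] [0.5219 0.2465 0.03  ]
0.7 [-0.1178 -0.0404  0.03  ] [0.5295 0.2698 0.03  ]
0.4 [-0.1002 -0.0233  0.03  ] [0.5437 0.2898 0.03  ]
0.2 [-0.0851 -0.015   0.03  ] [0.5571 0.3008 0.03  ]
0 [-0.069 -0.01   0.03 ] [0.572  0.3086 0.03  ]
```

View pics/home.png

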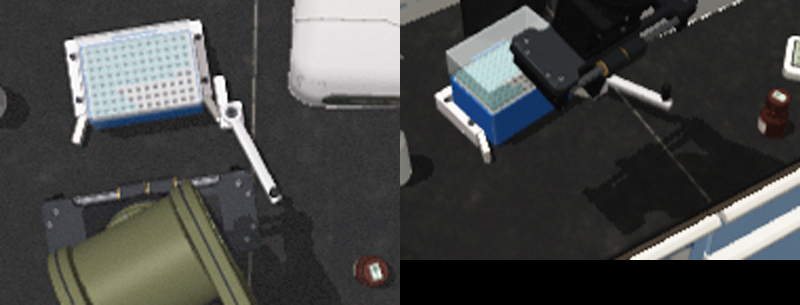

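Box is home in the dock (liners on both sides, crop about (140,75)). The bar is still open, with its pin at (275,195). The instrument front is at x≈0.60, so I'll turn the tool clockwise a little while going to the bar's outer side.

Request:
send_rows(increments=[[0.32,-0.953,0,0,0,-0.4],[0.32,-0.953,0,0,0,-0.4],[0.32,-0.953,0,0,0,-0.4],[0.32,-0.953,0,0,0,-0.4],[0.32,-0.953,0,0,0,-0.4],[0,0,0,0,0,0],[0,0,-0.93,0,0,0],[0,0,-0.93,0,0,0],[0,0,-0.93,0,0,0],[0,0,-0.93,0,0,0]])

```text
time: 21.32
tcp_pos: [0.5448, 0.1639, 0.0262]
ee_rot: [3.111, -0.148, 0.325]
contact_force: [0.4, -0.5, 0.4]
finger_gap: 0.0003
grasp_force: 0.0
```

Request:
send_rows(increments=[[0,0,0,0,0,0]])

```text
time: 21.45
tcp_pos: [0.5426, 0.1632, 0.0244]
ee_rot: [3.11, -0.148, 0.316]
contact_force: [0.7, 0.2, 0.2]
finger_gap: 0.0003
grasp_force: 0.0
```

```bash
python3 st.py
```

```text
t 21.45 tcp [0.5426 0.1632 0.0244] dock xy -0.1244 -0.1476 yaw x -0.095 z [ 0.2   -0.021 -0.979] F [0.7 0.2 0.2] gap 0.0 [ 0.23  0.03  2.1  -0.09  0.81  1.95]
```

Request:
send_rows(increments=[[-0.03,0.27,0.2,0,0,0],[-0.03,0.27,0,0,0,0],[-0.21,0.32,0,0,0,0],[-0.21,0.32,0,0,0,0],[-0.11,0.39,0,0,0,0],[-0.11,0.39,0,0,0,0],[0.01,0.41,0,0,0,0.2],[0.01,0.41,0,0,0,0.2]])

```text
time: 22.45
tcp_pos: [0.5256, 0.2473, 0.0349]
ee_rot: [3.119, -0.061, 0.33]
contact_force: [1.4, -1.1, 1.2]
finger_gap: 0.0005
grasp_force: 0.9
```

```bash
python3 st.py
```

```text
t 22.45 tcp [0.5256 0.2473 0.0349] dock xy -0.1258 -0.0618 yaw x -0.039 z [ 0.209 -0.008 -0.978] F [ 1.4 -1.1  1.2] gap 0.0 [ 0.39  0.05  2.07 -0.12  0.84  2.07]
```

Request:
send_rows(increments=[[-0.15,-0.37,0,0,0,0],[0,0,-0.22,0,0,0],[0,0,0,0,0,0],[0.15,0.37,0,0,0,0],[0,0,0,0,0,0]])

```text
time: 23.08
tcp_pos: [0.5262, 0.2473, 0.028]
ee_rot: [3.12, -0.063, 0.33]
contact_force: [-0.7, 0.2, -0.6]
finger_gap: 0.0006
grasp_force: 0.0
```

```bash
python3 st.py
```

```text
t 23.075 tcp [0.5262 0.2473 0.028 ] dock xy -0.1252 -0.0619 yaw x -0.04 z [ 0.209 -0.008 -0.978] F [-0.7  0.2 -0.6] gap 0.001 [ 0.39  0.06  2.07 -0.12  0.82  2.07]
```

Height is right now (0.028), so I'll continue the sweep in parts.

Request:
send_rows(increments=[[0.12,0.39,0,0,0,0.2],[0.12,0.39,0,0,0,0.2],[0.23,0.33,0,0,0,0.2],[0.23,0.33,0,0,0,0.2],[0,0,0,0,0,0]])

```text
time: 23.7
tcp_pos: [0.5473, 0.2906, 0.028]
ee_rot: [-3.114, -0.112, -0.329]
contact_force: [-1.0, -0.3, 0.1]
finger_gap: 0.0011
grasp_force: 0.0
```

```bash
python3 st.py;  python3 - <<'E'
from h import *
from cell import imaging
a=imaging.get_image('top')["image"][165:310,225:415,::-1];b=imaging.get_image('scene')["image"][180:310,220:420,::-1]
s=lambda i:cv2.resize(i,(400,int(i.shape[0]*400/i.shape[1])),interpolation=cv2.INTER_CUBIC)
A,B=s(a),s(b);h=max(len(A),len(B));p=lambda i:cv2.copyMakeBorder(i,0,h-len(i),0,0,cv2.BORDER_CONSTANT)
cv2.imwrite("pics/bar.png",cv2.hconcat([p(A),p(B)]))
E
```

```text
t 23.7 tcp [0.5473 0.2906 0.028 ] dock xy -0.0965 -0.0232 yaw x 0.072 z [ 0.209  0.016 -0.978] F [-1.  -0.3  0.1] gap 0.001 [ 0.44  0.14  1.99 -0.1   0.82  2.  ]
```

View pics/bar.png

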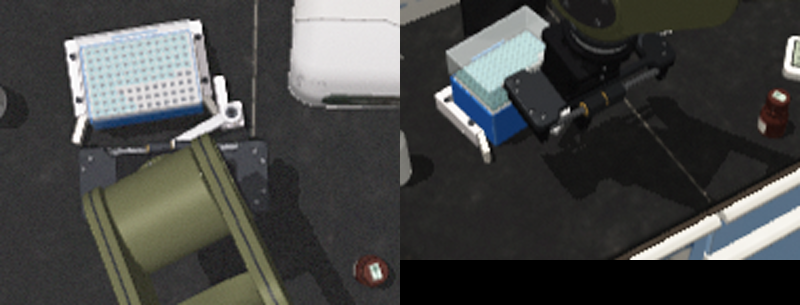

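The bar is being carried along, about 0.4 rad from shut (top panel (232,115) to (175,140)). I'll continue to the stop.

Request:
send_rows(increments=[[0.2,0.15,0,0,0,0.2],[0.2,0.15,0,0,0,0.2],[0.2,0.15,0,0,0,0.2],[0.2,0.12,0,0,0,0.2],[0,0,0,0,0,0]])

```text
time: 24.42
tcp_pos: [0.5713, 0.3071, 0.028]
ee_rot: [-3.092, -0.283, -0.327]
contact_force: [1.3, 0.6, 0.9]
finger_gap: 0.0004
grasp_force: 0.0
```

Request:
send_rows(increments=[[0.1,0.02,0,0,0,0],[0,0,0,0,0,0]])

```text
time: 24.68
tcp_pos: [0.5727, 0.3074, 0.0276]
ee_rot: [-3.093, -0.283, -0.322]
contact_force: [-4.3, -1.4, 3.3]
finger_gap: 0.0005
grasp_force: 2.3
```

```bash
python3 st.py
```

```text
t 24.675 tcp [0.5727 0.3074 0.0276] dock xy -0.0685 -0.0114 yaw x 0.183 z [ 0.203  0.037 -0.979] F [-4.3 -1.4  3.3] gap 0.001 [ 0.43  0.2   1.92 -0.07  0.83  1.86]
```

Request:
send_rows(increments=[[0.1,0.02,0,0,0,0],[0,0,0,0,0,0]])

```text
time: 24.92
tcp_pos: [0.5732, 0.3075, 0.0273]
ee_rot: [-3.095, -0.283, -0.313]
contact_force: [-13.9, -3.2, 11.7]
finger_gap: 0.0008
grasp_force: 7.7
```

Request:
send_rows(increments=[[-0.5,-0.09,0,0,0,0],[-0.9,-0.165,0,0,0,0],[-0.9,-0.165,0,0,0,0],[-0.9,-0.165,0.3,0,0,0],[-0.9,-0.165,1,0,0,0],[-0.5,-0.5,1,0,0,0],[0,-1,1,0,0,0],[0,-1,1,0,0,0],[0,-1,1,0,0,0],[0,-1,0,0,0,0]])

```text
time: 26.18
tcp_pos: [0.4403, 0.15, 0.1905]
ee_rot: [-3.09, -0.284, -0.339]
contact_force: [-0.0, 0.5, -0.1]
finger_gap: 0.0005
grasp_force: 0.0
```

Request:
send_rows(increments=[[0,-1,0,0,0,0],[0,-1,0,0,0,0],[0,-1,0,0,0,0],[0,-1,0,0,0,0],[0,-1,0,0,0,0],[0,0,0,0,0,0],[0,0,0,0,0,0]])

```text
time: 27.05
tcp_pos: [0.4385, 0.0009, 0.1867]
ee_rot: [-3.092, -0.283, -0.327]
contact_force: [0.5, -0.2, -0.2]
finger_gap: 0.0003
grasp_force: 0.0
```

```bash
python3 st.py;  python3 - <<'E'
from h import *
from cell import imaging
a=imaging.get_image('top')["image"][165:310,225:345,::-1];b=imaging.get_image('scene')["image"][180:310,230:350,::-1]
s=lambda i:cv2.resize(i,(400,int(i.shape[0]*400/i.shape[1])),interpolation=cv2.INTER_CUBIC)
A,B=s(a),s(b);h=max(len(A),len(B));p=lambda i:cv2.copyMakeBorder(i,0,h-len(i),0,0,cv2.BORDER_CONSTANT)
cv2.imwrite("pics/end.png",cv2.hconcat([p(A),p(B)]))
E
```

```text
t 27.05 tcp [0.4385 0.0009 0.1867] dock xy -0.2562 -0.2883 yaw x 0.183 z [ 0.206  0.038 -0.978] F [ 0.5 -0.2 -0.2] gap 0.0 [-0.17 -0.51  2.25  0.08  1.21  1.2 ]
```

View pics/end.png

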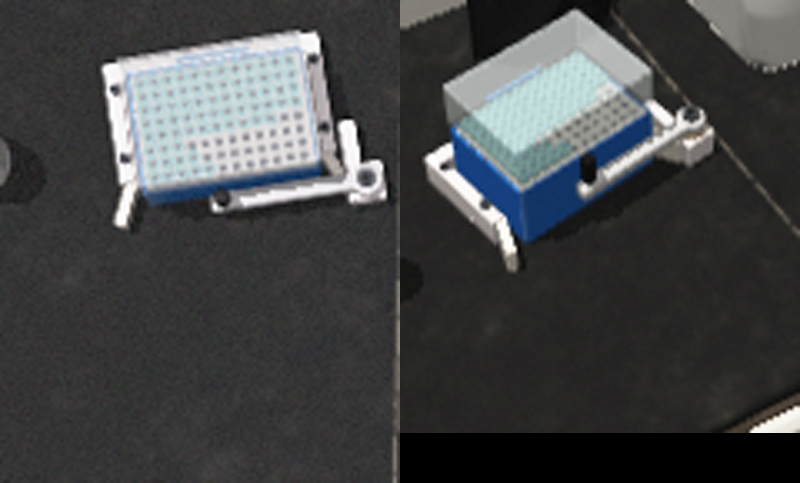

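The box is home, the lid lies flat, and the bar is parallel across the front, with its pin at (224,198) and pivot at (367,178). One numeric check before handing in.

```bash
python3 - <<'E'
from h import *
q=lambda a:np.array(a)*.3+[224.6,164.6]; k=lambda a:(np.array(a)-[400,0])*.3+[229.6,179.6]
pin=inv('top',q([(224,198)]),.0635)[0];pv=inv('top',q([(367,178)]),.04)[0]
print(pin,pv,"bar",np.arctan2(*(pin-pv)[1::-1])-np.pi/2-.183)
L=[[-.044,.06,.097],[.04,.06,.097],[.04,-.06,.097],[-.044,-.06,.097]]
d=[.638,.331,.183]
print("lid pred",((proj('scene',pose(d,L))-[229.6,179.6])/.3+[400,0]).round(),"obs top (445,83)(574,10)(653,72)")
b=[[-.043,.059,.054],[-.043,-.059,.054],[-.043,.059,0],[.039,.059,.054]]
print("box pred",((proj('scene',pose(d,b))-[229.6,179.6])/.3+[400,0]).round(),"obs (525,185)(650,117)(528,240)(453,127)")
E
```

```text
[0.58453444 0.32546557 0.0635    ] [0.60305266 0.23247436 0.04      ] bar 0.013567993663751887
lid pred [[518. 155.]
 [442.  87.]
 [578.   8.]
 [655.  70.]] obs top (445,83)(574,10)(653,72)
box pred [[523. 195.]
 [653. 112.]
 [528. 245.]
 [451. 129.]] obs (525,185)(650,117)(528,240)(453,127)
```

```bash
python3 -c "
from cell import ticket
print(ticket.sign_off())"
```

```text
the job is handed in; nothing more can be done
None
```

I handed the job in at about 27 s: in the last pictures the lid is shut, the box is home against the back stop, and the bar is shut (measured about 0.01 rad); the judge gave no result back.

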